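# Bolt the amplifier's tilt-up service tray

## Task

The opened amplifier sits on a tilt-up tray that is not locked. Lift the red-knobbed handle of the barrel bolt out of its notch, gently slide the bolt through the blue ear until it meets its stop, and lower the handle fully down into the brass notch there, without forcing the bolt or its handle against the metal. Leave the bolt like that and do not disturb the other things on the bench.

Things in the scene. Friction and masses are not known exactly. Their poses are not given: they have to be found in the camera images.
- stand: Fixed service stand. Grey base plate 6 mm thick, blue tray with an open amplifier (top 91 mm above the bench, front 65 mm behind the bolt, sockets to 50 mm), barrel bolt along the near edge. Origin: on the bench, below the bolt axis at the first notch's centre. x points from bolt to amplifier, y is the way the bolt slides to lock, z up. Bolt axis along y, 42 mm above the origin; rod 14 mm.
- first_notch (a point): Top centre of the 12 mm wide notch that holds the handle at the start, 24 mm in front of the bolt axis. It is cut in a steel strap that runs along the bolt, 20 to 28 mm in front of the axis (stand -x), its top 53 mm above the bench. Between the two notches a lowered handle stem only rests on top of the strap.
- lock_zone (a point): Middle of the zone, 63 mm along stand +y from the first notch, where the locking notch may lie: an 11 mm wide notch in a brass keeper clamped to the strap at an unmeasured place, its centre 48 to 78 mm from the first notch. A brass block on the keeper stops the bolt's collar when the stem is 0.5 mm past the centre of this notch. The keeper does not give: feel for it.
- knob (a point): Centre of the red ball knob (24 mm diameter) on the handle's 8 mm steel stem, 60 mm from the bolt axis. In a notch the stem points to the stand's -x, 12 degrees above level: knob centre 54 mm above the bench, 59 mm in front of the axis, nothing but the base plate within 25 mm. Lifting swings it up and over towards the bolt, about the bolt axis.
- ear (a point): Centre of the hole in the blue upright ear plate of the tray (8 mm thick), on the bolt axis 134 mm along the stand's y axis; the bolt's tip, 110 mm along y when drawn back, passes through it when locked.
- bolt (a joint): Slide of the bolt along the stand's +y, in m: about 0 drawn back (in the first notch), 0.048 to 0.078 in the locking notch. About 2.5 N of friction; it stays where it is left.
- handle (a joint): Angle of the handle about the bolt axis, in rad: 0 fully down in a notch (12 degrees above level), about 0.47 when the stem rests on top of the strap, 1.2 fully lifted. About 1 to 1.5 N at the knob moves it; it stays where it is left.
- screwdriver_grip (a point): Screwdriver lying in front of the stand; leave it alone.
- capacitor_center (a point): Black capacitor can, 30 mm diameter, 45 mm tall, standing upright on the base plate near the drawn-back end of the bolt; leave it alone.
- nut: Brass ring nut 32 mm across, 10 mm high, lying on the base plate; leave it alone. Origin at its underside.
- pliers: Red-handled pliers on the bench; leave alone.
- meter: Orange multimeter, 180 x 90 x 36 mm; leave alone.
- screw_tray: Small blue screw tray, 110 x 80 x 25 mm; leave alone.

How it is judged:
By the outcome, as a careful person would: the job done as asked, in the order asked, and still so for the second after the job is handed in, with the robot touching nothing.
It also fails if it takes over 40 s, if anything falls off the work surface, if the arm or the gripper's body presses on something with over 40 N, if the wrist force passes 120 N, or if a joint passes its speed limit or range.

## Robot

A 6-joint arm with a two-finger parallel gripper is mounted at the origin on the work surface. World frame = base frame: x ahead of the robot, y to its left, z up, the work surface at z = 0. Lengths are in m, angles in rad, forces in N, time in s.
With the tool pointing down it reaches from about 0.325 to 0.775 m from the base axis. Payload 5.5 kg.
Tool frame: the origin (TCP) lies between the finger pads; the fingertips stand 19 mm ahead of it and the grasp point (between the pads) is the TCP; z points along the fingers, y is the direction in which the jaws open and shut (so a half turn about z gives the same grasp; the last joint's range is limited). The gripper opens to 88 mm and grips with 3 to 60 N. Pads are 20 mm wide; open, the fingers measure 115 mm over their backs; the gripper's body (75 mm by 178 mm) begins 61 mm behind the grasp point.
Start: joints at [-1.178, 0.091, 1.231, -0, 1.82, -0.057], TCP at [0.261, -0.54, 0.242] pointing down, gripper open.
Joint ranges: [-2.87, 2.87], [-0.86, 2.18], [0.17, 2.46], [-1.51, 4.65], [0.06, 2.69], [-2.65, 2.65]. Speed limits (rad/s): [2.57, 2.57, 3.01, 3.14, 3.14, 3.14].

## Interface

Orientations are given as a rotation vector (axis times angle).
In Python, from bench import * gives the robot as it stands. Calls block until the motion is done:
- move_pose(position, orientation): joint-space move of the TCP to a pose.
- move_straight(position, attitude=None, feed=0.15, force_limit=None): straight line of the TCP; attitude=None keeps the orientation; feed is the mean speed in m/s. With force_limit (N) it stops when the force on the tool has changed by that much, and returns True; else False.
- move_joints(angles): joint-space move.
- gripper_to(opening): opening from 0.0 (shut) to 1.0 (fully open); the grip force is fixed at half the most; returns when the fingers have stopped.
- sleep(seconds).
- inverse_kinematics(position, orientation): joint angles nearest the present ones, or None.
- snapshot(name): name is "side" or "top"; returns a dict with "frame" (400x640x3 uint8, red, green, blue), "range_z" (400x640 float32, m along the optical axis (not along the pixel's ray), 0 where there is no reading), "mtx" (3x3 intrinsics, pixels), "view" (4x4, takes a point from world to camera coordinates). Camera axes: x right, y up, looking along -z (the intrinsics and any distortion apply to the point x, -y, -z); pixel columns grow to the right and rows downward; lengths in m; the calibration is good to about 2 mm. A picture is of the moment at which its call begins.
A pose or a line that the arm cannot do raises Unreachable and nothing moves.
- hand_in(): hands the job in, once; it reports no verdict.
Readings, each from a call of its own:
- read_t(): time.
- read_qpos(): joint angles.
- read_joint_velocities(): joint speeds.
- read_joint_torque(): joint torques, N m.
- read_tool_pos(): TCP position.
- read_tcp_rot(): TCP orientation.
- read_contact_force(): force on the tool from outside, world axes, zero at the start.
- read_wrist_torque(): the same for the moment, N m.
- read_finger_gap(): opening from 0.0 (shut) to 1.0 (fully open).
Only numpy, scipy, OpenCV 4.12 (cv2) and the standard library are available. Lean on these libraries where they do the work, as an engineer would, in place of code of your own. Each camera call takes 0.05 s, during which the arm holds its last target.

## Working session

There is one attempt and no reset: what is moved stays moved. The work goes in short steps, each a Python script; the robot and the scene stay as the last script left them, time stands still between calls to the robot, and variables do not carry over. Pictures are saved under pics/ and viewed, and the job is handed in when it is done.

```bash
mkdir -p pics; ls; python3 - <<'E'
from bench import *
import cv2,numpy as np
for n in("side","top"):
    s=snapshot(n); cv2.imwrite(f"pics/{n}0.png",s["frame"][:,:,::-1]); np.savez(f"{n}0.npz",**s)
    print(n,s["mtx"].tolist(),np.round(s["view"],4).tolist(),[k for k in s])
print(read_t(),read_contact_force(),read_tcp_rot(),read_finger_gap())
E
```

```text
pics
side [[479.79561561499804, 0.0, 323.2077342480876], [0.0, 479.79561561499804, 203.57120550497459], [0.0, 0.0, 1.0]] [[-0.8104, -0.5859, 0.0008, 0.3633], [0.3968, -0.5478, 0.7365, -0.2249], [-0.4311, 0.5972, 0.6764, -1.0743], [0.0, 0.0, 0.0, 1.0]] ['frame', 'range_z', 'mtx', 'view']
top [[477.6810691767102, 0.0, 313.0901159486819], [0.0, 477.6810691767102, 200.54495959523828], [0.0, 0.0, 1.0]] [[0.0209, -0.9998, -0.0077, -0.0034], [0.9904, 0.0196, 0.1365, -0.4666], [-0.1363, -0.0105, 0.9906, -1.5817], [0.0, 0.0, 0.0, 1.0]] ['frame', 'range_z', 'mtx', 'view']
0.1 [-0.45615127 -0.1391295  -0.01642293] [-3.06078745e+00 -7.00158595e-01  4.69071598e-04] 0.9969520239739894
```

View pics/side0.png

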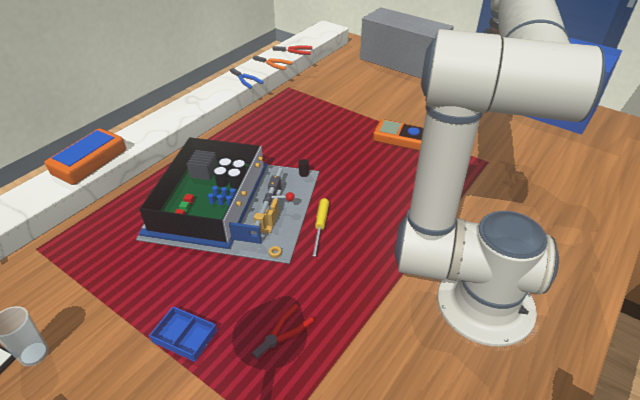

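View pics/top0.png

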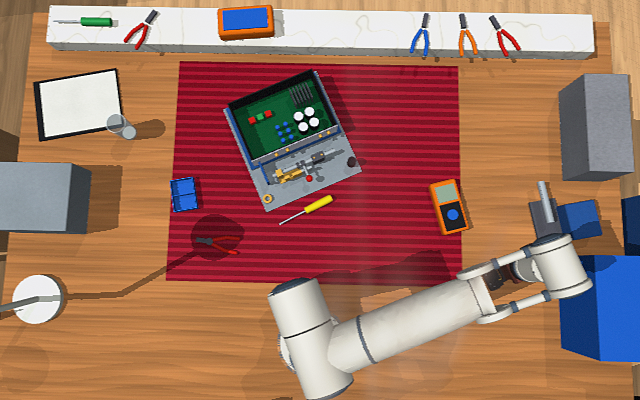

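Side view: red knob at about (290,197), brass keeper at (265,218), capacitor at (304,168), screwdriver at (321,225). Top view: knob at about (309,179), with the stand rotated in the image. Next I'll enlarge both and measure.

```bash
cat > h.py <<'E'
import numpy as np,cv2
def load(n): return dict(np.load(n+".npz"))
def ray(s,u,v):
    V=s["view"];K=s["mtx"];d=np.linalg.inv(K)@[u,v,1.];d=d*[1,-1,-1]
    R=V[:3,:3];return -R.T@V[:3,3],R.T@d
def onplane(s,u,v,z):
    o,d=ray(s,u,v);return o+d*(z-o[2])/d[2]
def atdepth(s,u,v):
    o,d=ray(s,u,v);r=s["range_z"][int(round(v)),int(round(u))];return o+d*r
def proj(s,p):
    c=s["view"][:3,:3]@p+s["view"][:3,3];q=s["mtx"]@(c*[1,-1,-1]);return q[:2]/q[2]
def tri(a,ua,b,ub):
    A=[];B=[]
    for s,u in((a,ua),(b,ub)):
        o,d=ray(s,*u);d=d/np.linalg.norm(d);P=np.eye(3)-np.outer(d,d);A.append(P);B.append(P@o)
    x=np.linalg.lstsq(np.vstack(A),np.hstack(B),rcond=None)[0]
    return x,[np.linalg.norm(proj(s,x)-u) for s,u in((a,ua),(b,ub))]
def redblob(s,box):
    x0,y0,x1,y1=box
    f=s["frame"].astype(int);m=((f[...,0]>110)&(f[...,1]<60)&(f[...,2]<60))
    k=np.zeros_like(m);k[y0:y1,x0:x1]=1;m&=k
    n,l,st,c=cv2.connectedComponentsWithStats(m.astype(np.uint8))
    return [(st[i].tolist(),c[i].tolist()) for i in range(1,n) if st[i][4]>8]
E
python3 - <<'E'
from h import *
for n,b in(("side0",(215,145,345,270)),("top0",(215,115,375,235))):
    s=load(n);c=s["frame"][b[1]:b[3],b[0]:b[2],::-1]
    c=cv2.resize(c,None,fx=5,fy=4.8 if 0 else 5,interpolation=cv2.INTER_CUBIC)[:600,:800];cv2.imwrite(f"pics/{n}z.png",c)
S,T=load("side0"),load("top0")
print(redblob(S,(280,185,305,210)));print(redblob(T,(300,170,318,190)))
E
```

```text
[([286, 193, 8, 8, 48], [289.4791666666667, 196.39583333333334])]
[([306, 175, 6, 7, 33], [308.8181818181818, 177.96969696969697])]
```

View pics/side0z.png

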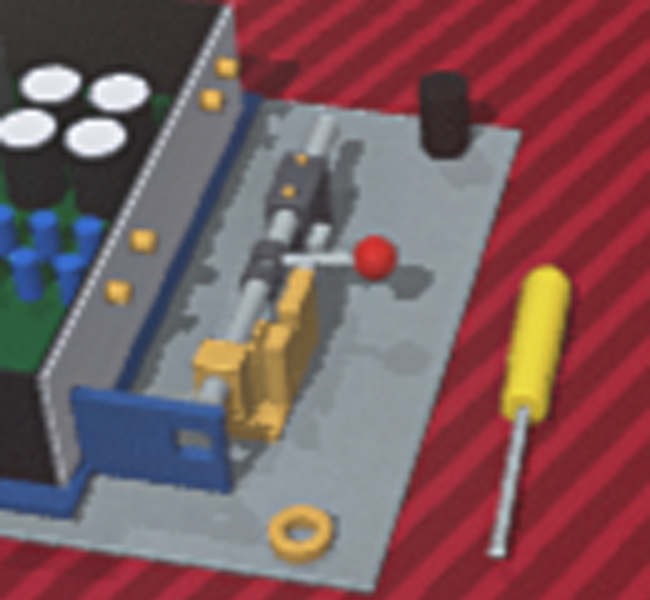

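View pics/top0z.png

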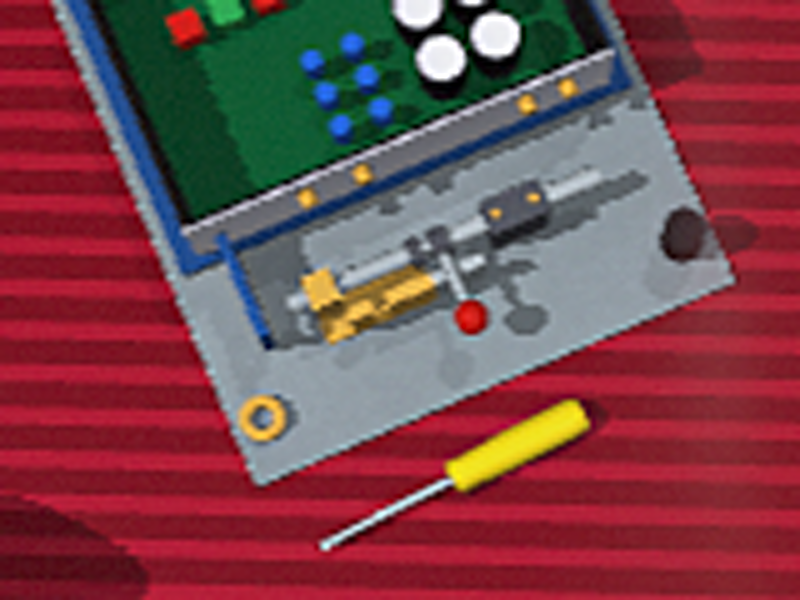

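The enlargements show the red knob seated in the first notch, the brass keeper with its slot along the strap, the collar stop block at the ear end, and the nut, screwdriver and capacitor clear of the knob. Measuring the pose now.

```bash
python3 - <<'E'
from h import *
S,T=load("side0"),load("top0")
x,e=tri(S,(289.5,196.4),T,(308.8,178.0)); print("knob",x,e, atdepth(S,289.5,196.4),atdepth(T,308.8,178))
zt=lambda u,v:(215+(u+.5)/5-.5,115+(v+.5)/5-.5); zs=lambda u,v:(215+(u+.5)/5-.5,145+(v+.5)/5-.5)
# base plate mask corners in top
a=onplane(T,*zt(260,484),.006);b=onplane(T,*zt(735,283),.006)
a2=onplane(S,*zs(373,591),.006);b2=onplane(S,*zs(521,130),.006)
for p,q in((a,b),(a2,b2)):
    d=p-q;print("edge",p,q,np.linalg.norm(d),np.degrees(np.arctan2(d[1],d[0])))
print("corner tri",tri(S,zs(373,591),T,zt(260,484)),tri(S,zs(521,130),T,zt(735,283)))
print("edge tri seam ear", atdepth(T,*zt(268,340)))
# rod axis end points
print("rod back end", tri(S,zs(325,125),T,zt(597,177)))
print("amp top front edge", onplane(T,*zt(185,232),.091),onplane(T,*zt(612,52),.091))
print("cap",tri(S,zs(443,85),T,zt(685,228)))
E
```

```text
knob [0.53995424 0.02232176 0.05630967] [np.float64(0.34280550176048685), np.float64(0.26746703079141004)] [0.53681615 0.02723109 0.0616864 ] [0.53802663 0.02171347 0.06253647]
edge [0.42951688 0.16483807 0.006     ] [ 0.57598249 -0.15923965  0.006     ] 0.35563821596636613 114.32039698992472
edge [0.42797401 0.16774708 0.006     ] [ 0.57997334 -0.15994785  0.006     ] 0.3612308930225738 114.88394535529578
corner tri (array([0.43003367, 0.16530352, 0.00222964]), [np.float64(0.04465582670084652), np.float64(0.0314083097929764)]) (array([ 0.57687083, -0.1582834 ,  0.00822745]), [np.float64(0.5179742610898999), np.float64(0.441066606281386)])
edge tri seam ear [0.52435132 0.15947046 0.03651479]
rod back end (array([ 0.64149075, -0.06030049,  0.04480282]), [np.float64(0.7474135778334762), np.float64(0.6197266314828922)])
amp top front edge [0.58596212 0.21080335 0.091     ] [ 0.71355269 -0.06866428  0.091     ]
cap (array([ 0.60461817, -0.12045526,  0.05261899]), [np.float64(0.3920711685405079), np.float64(0.33198246144969745)])
```

```bash
cat >> h.py <<'E'
PSI=np.radians(114.55)
ey=np.array([np.cos(PSI),np.sin(PSI),0]);ex=np.array([np.sin(PSI),-np.cos(PSI),0]);ez=np.array([0,0,1.])
K0=np.array([.5400,.0222,.055])
O=K0+.059*ex;O[2]=0
def st(p): d=np.asarray(p)-O;return np.array([d@ex,d@ey,d[2]])
E
python3 - <<'E'
from h import *
from bench import *
from scipy.spatial.transform import Rotation as R
S,T=load("side0"),load("top0")
# brass points in stand frame from depth
for n,s in(("side",S),("top",T)):
    f=cv2.cvtColor(s["frame"],cv2.COLOR_RGB2HSV);m=(f[...,0]>14)&(f[...,0]<26)&(f[...,1]>120)&(f[...,2]>100)
    P=[]
    for v,u in zip(*np.nonzero(m)):
        p=st(atdepth(s,u,v))
        if abs(p[0])<.05 and -.02<p[1]<.14 and p[2]<.1:P.append(p)
    P=np.array(P);print(n,len(P),np.round(P.min(0)*1e3),np.round(P.max(0)*1e3))
    for y in range(10,110,6):
        q=P[(P[:,1]>=y/1e3)&(P[:,1]<(y+6)/1e3)]
        if len(q):print(y,len(q),np.round(np.percentile(q[:,0],[5,95])*1e3),np.round(np.percentile(q[:,2],[5,50,95])*1e3))
print("O",O)
for sg in(1,-1):
    y=sg*ey;z=-ez;x=np.cross(y,z);rv=R.from_matrix(np.c_[x,y,z]).as_rotvec()
    print(sg,rv,inverse_kinematics(K0,rv),inverse_kinematics(K0+[0,0,.07],rv))
E
```

```text
side 390 [-31.  13.   9.] [49. 98. 78.]
10 2 [-21.   1.] [16. 33. 50.]
16 11 [-28.   3.] [13. 51. 56.]
22 16 [-29.  -1.] [13. 32. 56.]
28 18 [-30.   2.] [12. 40. 59.]
34 23 [-29.   1.] [13. 41. 58.]
40 25 [-29.  -1.] [13. 39. 55.]
46 24 [-30.  -3.] [13. 23. 57.]
52 10 [-29.  -7.] [11. 40. 54.]
58 17 [-29.  -9.] [10. 40. 55.]
64 18 [-30. -11.] [13. 42. 58.]
70 67 [-29. -11.] [12. 31. 53.]
76 33 [-27.   7.] [11. 49. 59.]
82 28 [-26.   8.] [12. 43. 58.]
88 62 [-23.   7.] [11. 33. 58.]
94 36 [-24.   8.] [11. 40. 59.]
top 192 [-31.  16.   4.] [49. 95. 81.]
10 2 [-29. -10.] [ 9. 31. 52.]
16 9 [-27.  -5.] [12. 48. 56.]
22 11 [-29.  22.] [14. 46. 69.]
28 12 [-30.  -4.] [ 7. 32. 55.]
34 10 [-27.  -4.] [10. 31. 55.]
40 13 [-30.  -6.] [ 7. 36. 60.]
46 15 [-29.  -3.] [ 6. 12. 17.]
52 12 [-29.  -5.] [ 8. 10. 22.]
58 11 [-29.  -3.] [ 9. 35. 54.]
64 12 [-28.  19.] [13. 45. 66.]
70 16 [-29.   9.] [ 8. 28. 66.]
76 21 [-27.   6.] [ 7. 50. 61.]
82 20 [-28.   8.] [ 7. 52. 57.]
88 24 [-27.   5.] [ 8. 51. 61.]
94 4 [-16.  16.] [ 6. 28. 50.]
O [0.59366634 0.04671374 0.        ]
1 [ 0.66791532 -3.06977092 -0.        ] [-2.18634190e-02 -2.35383948e-02  1.68004115e+00 -4.44089210e-16
  1.48508990e+00 -2.02113808e+00] [-2.18634190e-02 -6.07934432e-02  1.59030720e+00 -4.44089210e-16
  1.61207889e+00 -2.02113808e+00]
-1 [ 3.06977092  0.66791532 -0.        ] [-2.18634190e-02 -2.35383948e-02  1.68004115e+00 -4.44089210e-16
  1.48508990e+00  1.12045458e+00] [-2.18634190e-02 -6.07934432e-02  1.59030720e+00 -4.44089210e-16
  1.61207889e+00  1.12045458e+00]
```

```bash
cat >> h.py <<'E'
from scipy.spatial.transform import Rotation as R
_y=-ey;_z=-ez;RV=R.from_matrix(np.c_[np.cross(_y,_z),_y,_z]).as_rotvec()
E
python3 - <<'E'
from h import *
from bench import *
def F(): f=np.array(read_contact_force());return np.round([f@ex,f@ey,f[2]],2)
gripper_to(0.5);print(read_t())
move_pose(K0+[0,0,.09],RV);print(read_t(),F(),st(read_tool_pos()))
print(move_straight(K0+[0,0,.0],feed=.08,force_limit=4),read_t(),F(),st(read_tool_pos()))
for i in range(4):print(F());sleep(.02)
for n in("side","top"):
    s=snapshot(n);np.savez(n+"1.npz",**s)
    b=(215,145,345,265) if n=="side" else(230,120,360,240)
    cv2.imwrite(f"pics/{n}1z.png",cv2.resize(s["frame"][b[1]:b[3],b[0]:b[2],::-1],None,fx=5,fy=5,interpolation=cv2.INTER_CUBIC))
E
```

```text
0.925
3.1917 [0.19 0.35 0.1 ] [-0.05917676 -0.00084336  0.14519349]
False 4.4667 [0.11 0.04 0.13] [-0.05857449 -0.00020987  0.05578662]
[0.11 0.04 0.13]
[0.37 0.01 0.21]
[-0.03  0.7  -0.96]
[-0.11  0.33 -0.43]
```

View pics/side1z.png

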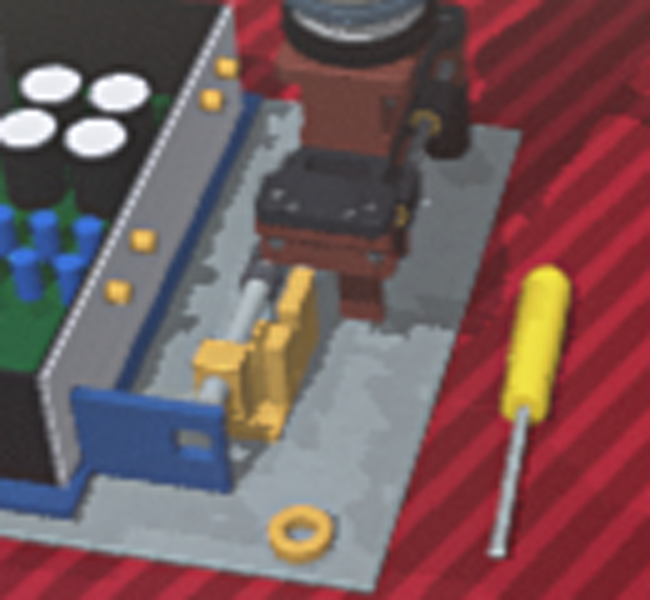

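View pics/top1z.png

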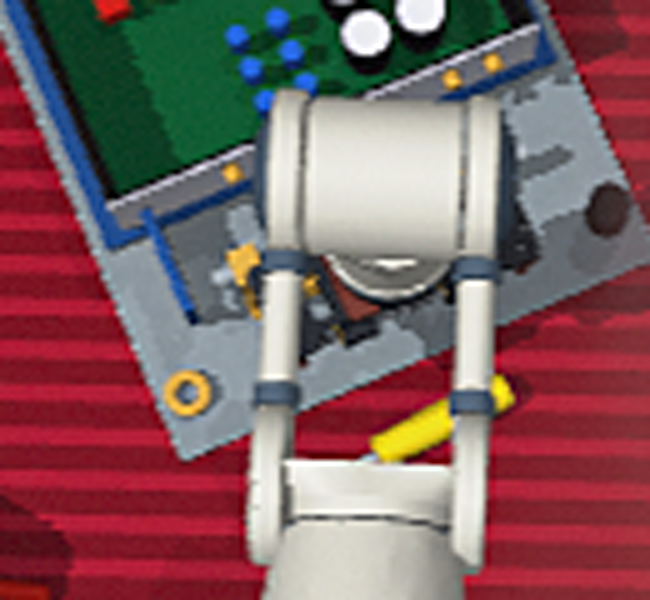

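Fingers straddle the knob (side view: finger at (360,300) in the enlargement), clear of keeper, capacitor and screwdriver. Now centre by touch, then grip.

```bash
python3 - <<'E'
from h import *
from bench import *
def F(): f=np.array(read_contact_force());return np.round([f@ex,f@ey,f[2]],2)
gripper_to(0.36);print(read_t(),read_finger_gap(),F(),st(read_tool_pos()))
p0=K0.copy()
r=[]
for sg in(1,-1):
    h=move_straight(p0+sg*.007*ey,feed=.012,force_limit=2.0)
    p=st(read_tool_pos());r.append(p[1]);print(sg,h,p,F(),read_t())
    if sg==1: move_straight(p0,feed=.03)
c=sum(r)/2;print("centre",c)
p1=p0+c*ey;move_straight(p1,feed=.02);print(F(),st(read_tool_pos()),read_t())
E
```

```text
5.0667 0.36277661274272466 [ 0.18 -0.96  0.04] [-5.90159451e-02  9.29668786e-06  5.49777088e-02]
1 True [-0.05922703  0.0039249   0.05455761] [ 0.92 -0.47  0.29] 5.4833
-1 True [-0.05933233 -0.00463933  0.05434395] [-0.54 -0.39  0.25] 6.225
centre -0.00035721448659524306
[-0.73 -0.61 -0.31] [-0.05902359 -0.00013493  0.05489246] 6.5833
```

```bash
python3 - <<'E'
from h import *
from bench import *
def F():
    a=[]
    for i in range(5): a.append(read_contact_force());sleep(.01)
    f=np.mean(a,0);return np.round([f@ex,f@ey,f[2]],2)
gripper_to(0.0);print(read_t(),read_finger_gap()*88,F(),st(read_tool_pos()))
E
```

```text
6.9083 22.413719947103 [ 0.36 -0.85 -0.36] [-0.05906069 -0.00047899  0.05494625]
```

```bash
cat >> h.py <<'E'
A0=np.radians(12)
def arc(t): return .06*((np.cos(A0)-np.cos(A0+t))*ex+(np.sin(A0+t)-np.sin(A0))*ez)
P1=K0-.000357*ey
E
python3 - <<'E'
from h import *
from bench import *
def F():
    a=[]
    for i in range(3): a.append(read_contact_force());sleep(.01)
    f=np.mean(a,0);return np.round([f@ex,f@ey,f[2]],2)
for t in(.15,.3,.45,.6,.75,.9,1.0):
    h=move_straight(P1+arc(t),feed=.04,force_limit=8)
    print(t,h,F(),np.round(st(read_tool_pos())*1e3,2),round(read_finger_gap()*88,2),read_t())
    if h:break
for n in("side","top"):
    s=snapshot(n);np.savez(n+"2.npz",**s)
    b=(215,145,345,265) if n=="side" else(230,120,360,240)
    cv2.imwrite(f"pics/{n}2z.png",cv2.resize(s["frame"][b[1]:b[3],b[0]:b[2],::-1],None,fx=5,fy=5,interpolation=cv2.INTER_CUBIC))
E
```

```text
0.15 False [-0.37 -0.93 -0.57] [-56.5   -0.46  63.95] 22.63 7.35
0.3 False [-1.11 -0.63 -0.74] [-52.52  -0.39  72.25] 22.51 7.75
0.45 False [-0.6  -1.22 -0.09] [-47.31  -0.36  79.79] 22.55 8.15
0.6 False [-0.89 -0.35 -0.2 ] [-41.21  -0.35  86.41] 22.17 8.55
0.75 False [-1.04 -0.53 -0.5 ] [-34.23  -0.34  92.06] 22.71 8.95
0.9 False [-1.03 -0.66 -0.07] [-26.62  -0.34  96.55] 22.45 9.35
1.0 False [-1.49 -0.4   1.56] [-21.27  -0.33  98.9 ] 23.11 9.675
```

View pics/side2z.png

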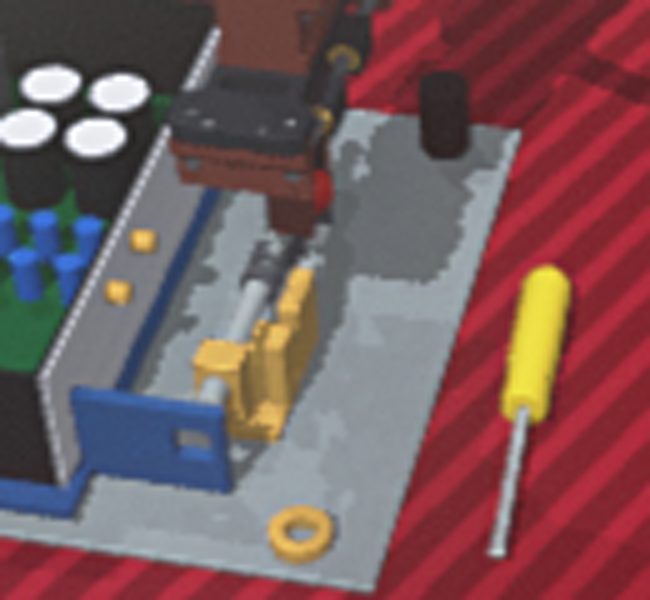

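Knob is held and lifted (red edge at about (320,190)), with collar and bolt undisturbed. Now slide 42 mm, watching the force, then feel for the stop slowly.

```bash
python3 - <<'E'
from h import *
from bench import *
def F():
    a=[]
    for i in range(3): a.append(read_contact_force());sleep(.01)
    f=np.mean(a,0);return np.round([f@ex,f@ey,f[2]],2)
for y in(.014,.028,.042):
    h=move_straight(P1+arc(1.0)+y*ey,feed=.025,force_limit=7)
    print(y,h,F(),np.round(st(read_tool_pos())*1e3,2),round(read_finger_gap()*88,2),read_t())
    if h:break
E
```

```text
0.014 False [-3.    0.06  2.6 ] [-21.54  14.16  98.73] 22.56 10.5083
0.028 False [-3.95 -0.41  3.61] [-21.57  28.13  98.72] 22.19 11.2417
0.042 False [-4.94  0.05  4.52] [-21.6   42.15  98.66] 22.41 11.975
```

```bash
python3 - <<'E'
from h import *
from bench import *
def F():
    a=[]
    for i in range(4): a.append(read_contact_force());sleep(.01)
    f=np.mean(a,0);return np.round([f@ex,f@ey,f[2]],2)
off=-.0005*ex+.0003*ez
move_straight(P1+arc(1.0)+.042*ey+off,feed=.01)
print(F(),np.round(st(read_tool_pos())*1e3,2),read_t())
for n in("side",):
    s=snapshot(n);np.savez(n+"3.npz",**s)
    b=(215,145,345,265) if n=="side" else(230,120,360,240)
    cv2.imwrite(f"pics/{n}3z.png",cv2.resize(s["frame"][b[1]:b[3],b[0]:b[2],::-1],None,fx=5,fy=5,interpolation=cv2.INTER_CUBIC))
E
```

```text
[-2.06  1.26  1.56] [-21.86  42.1   98.63] 12.2583
```

View pics/side3z.png

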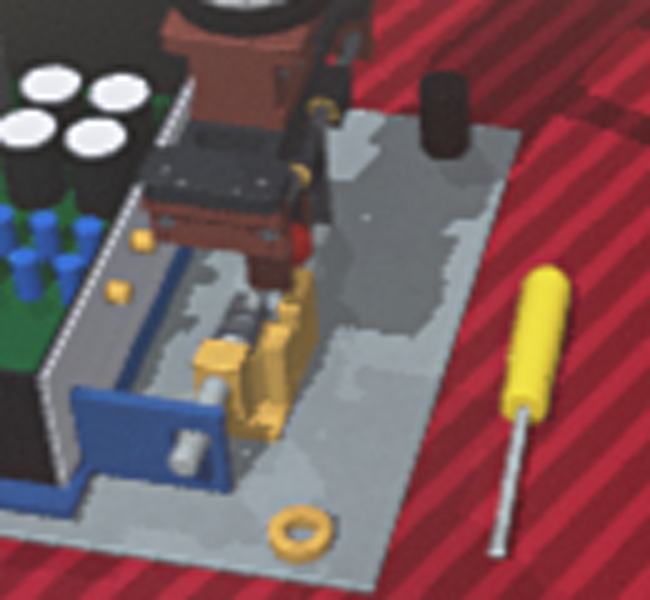

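The bolt tip now shows through the ear at (188,452) in the enlargement, and the collar at (243,322) is close to the brass block. Feeling for the stop slowly.

```bash
python3 - <<'E'
from h import *
from bench import *
def F():
    a=[]
    for i in range(4): a.append(read_contact_force());sleep(.01)
    f=np.mean(a,0);return np.round([f@ex,f@ey,f[2]],2)
b=P1+arc(1.0)-.0007*ex+.0005*ez
for y0,y in((.042,.054),(.054,.066),(.066,.079)):
    d=y-.042
    h=move_straight(b+y*ey-.010*d*ex+.006*d*ez,feed=.009,force_limit=5)
    print(y,h,read_contact_force()@ey,F(),np.round(st(read_tool_pos())*1e3,2),round(read_finger_gap()*88,2),read_t())
    if h:break
E
```

```text
0.054 True -0.28972242333101617 [-2.59 -0.89  3.17] [-22.76  42.32  98.11] 22.35 12.7833
```

```bash
python3 - <<'E'
from h import *
from bench import *
def F():
    a=[]
    for i in range(4): a.append(read_contact_force());sleep(.01)
    f=np.mean(a,0);return np.round([f@ex,f@ey,f[2]],2)
print(F(),np.round(st(read_tool_pos())*1e3,2))
q=np.array(read_tool_pos())
h=move_straight(q+.004*ey-.00004*ex,feed=.009,force_limit=6)
print(h,np.round(read_contact_force(),2),F(),np.round(st(read_tool_pos())*1e3,2),round(read_finger_gap()*88,2),read_t())
E
```

```text
[-2.37 -0.6   3.37] [-22.87  42.31  98.04]
False [-0.65 -3.17  2.81] [-2.39 -2.64  3.32] [-22.97  46.34  97.99] 22.39 13.4
```

```bash
python3 - <<'E'
from h import *
from bench import *
def F():
    a=[]
    for i in range(4): a.append(read_contact_force());sleep(.01)
    f=np.mean(a,0);return np.round([f@ex,f@ey,f[2]],2)
q=np.array(read_tool_pos());y0=st(q)[1]
for y in(.052,.058,.064,.070,.076,.080):
    d=y-y0
    h=move_straight(q+d*ey-.008*d*ex,feed=.010,force_limit=5)
    print(y,h,F(),np.round(st(read_tool_pos())*1e3,2),round(read_finger_gap()*88,2),round(read_t(),2))
    if h:break
E
```

```text
0.052 False [-1.76 -0.95  3.41] [-22.98  52.25  98.01] 22.46 14.15
0.058 True [-1.2  -0.98  2.1 ] [-23.59  52.89  97.68] 22.32 14.53
```

```bash
python3 - <<'E'
from h import *
from bench import *
def F():
    a=[]
    for i in range(4): a.append(read_contact_force());sleep(.01)
    f=np.mean(a,0);return np.round([f@ex,f@ey,f[2]],2)
q=np.array(read_tool_pos());print(F())
h=move_straight(q+.003*ey,feed=.008,force_limit=5)
f=read_contact_force()
print(h,np.round([f@ex,f@ey,f[2]],2),F(),np.round(st(read_tool_pos())*1e3,2),round(read_finger_gap()*88,2),round(read_t(),2))
s=snapshot("side")
b=(215,145,345,265)
cv2.imwrite(f"pics/side4z.png",cv2.resize(s["frame"][b[1]:b[3],b[0]:b[2],::-1],None,fx=5,fy=5,interpolation=cv2.INTER_CUBIC))
s=snapshot("top");b=(230,120,360,240)
cv2.imwrite(f"pics/top4z.png",cv2.resize(s["frame"][b[1]:b[3],b[0]:b[2],::-1],None,fx=5,fy=5,interpolation=cv2.INTER_CUBIC))
E
```

```text
[-1.53 -0.17  2.76]
True [-1.55 -1.47  2.56] [-1.45 -1.5   2.16] [-24.26  52.88  97.29] 22.62 14.88
```

View pics/side4z.png

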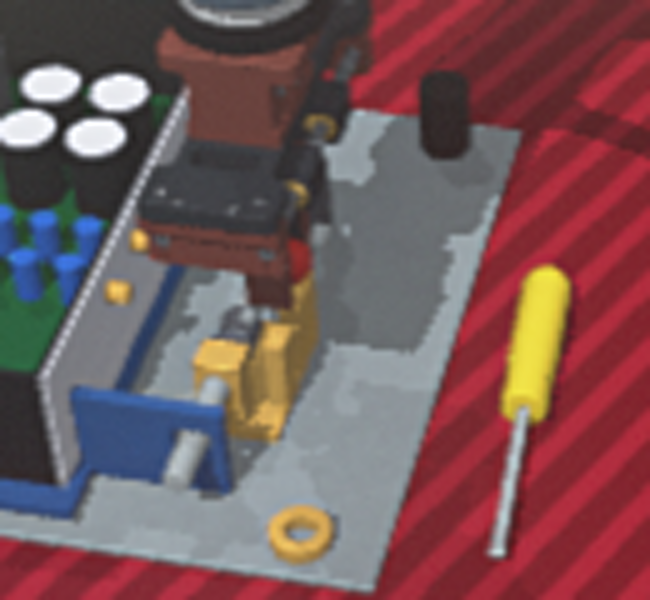

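View pics/top4z.png

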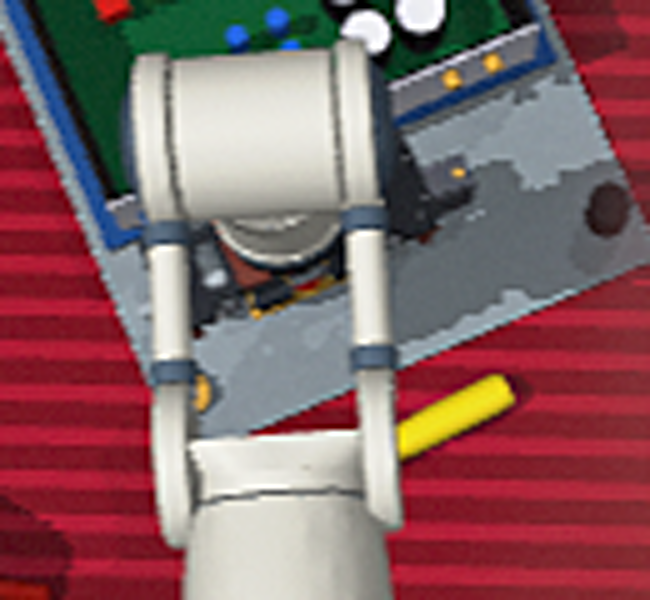

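Collar (240,325) is against the brass block and the y position repeated at 52.9 mm, which fits the low gap in the brass seen at 46–58 mm. So this is the stop. Now lowering along the arc, unloaded slightly.

```bash
python3 - <<'E'
from h import *
from bench import *
def F():
    a=[]
    for i in range(3): a.append(read_contact_force());sleep(.01)
    f=np.mean(a,0);return np.round([f@ex,f@ey,f[2]],2)
q=np.array(read_tool_pos())
ts=np.linspace(.7,1.2,501);res=[np.hypot((q-P1-arc(t))@ex,(q-P1-arc(t))[2]) for t in ts];t0=ts[np.argmin(res)]
off=q-P1-arc(t0);print(t0,off@ex,off@ey,off[2])
np.save("off.npy",off)
off=off-.0001*ey
for t in(.8,.65,.5,.4,.3,.2,.1):
    if t>=t0:continue
    h=move_straight(P1+off+arc(t),feed=.03 if t>.55 else .02,force_limit=5)
    print(t,h,F(),np.round(st(read_tool_pos())*1e3,2),round(read_finger_gap()*88,2),round(read_t(),2))
    if h:break
E
```

```text
0.948 6.51562852791194e-05 0.05323167249565593 -0.00020773355275992972
0.8 True [-1.7   0.07  2.22] [-29.73  52.8   93.97] 22.16 15.29
```

```bash
python3 - <<'E'
from h import *
from bench import *
def F():
    a=[]
    for i in range(3): a.append(read_contact_force());sleep(.01)
    f=np.mean(a,0);return np.round([f@ex,f@ey,f[2]],2)
off=np.load("off.npy")-.0001*ey
for t in(.72,.6,.5,.4,.3):
    h=move_straight(P1+off+arc(t),feed=.02,force_limit=8)
    print(t,h,F(),np.round(st(read_tool_pos())*1e3,2),round(read_finger_gap()*88,2),round(read_t(),2))
    if h:break
E
```

```text
0.72 False [ 3.93 -0.76 -3.42] [-36.24  52.83  89.74] 22.63 15.87
0.6 False [ 3.46 -0.24 -2.48] [-41.76  52.79  85.68] 22.25 16.4
0.5 False [ 1.45 -0.32 -0.19] [-46.27  52.78  81.2 ] 22.58 16.88
0.4 False [ 0.11 -0.45  1.17] [-49.89  52.76  76.3 ] 22.29 17.35
0.3 False [ 0.41 -0.79  0.44] [-52.85  52.77  71.17] 22.64 17.82
```

Below 0.47 rad with small forces, so the stem is in the notch. Continuing to the bottom.

```bash
python3 - <<'E'
from h import *
from bench import *
def F():
    a=[]
    for i in range(3): a.append(read_contact_force());sleep(.01)
    f=np.mean(a,0);return np.round([f@ex,f@ey,f[2]],2)
off=np.load("off.npy")-.0001*ey
for t in(.2,.1,.04,.0,-.02):
    h=move_straight(P1+off+arc(t),feed=.015,force_limit=6)
    print(t,h,F(),np.round(st(read_tool_pos())*1e3,2),round(read_finger_gap()*88,2),round(read_t(),2))
    if h:break
E
```

```text
0.2 False [ 1.11 -0.54  0.4 ] [-55.37  52.75  65.91] 22.5 18.4
0.1 False [ 0.85 -0.43  0.4 ] [-57.56  52.77  60.26] 22.47 18.98
0.04 False [ 0.56 -1.5   0.65] [-58.53  52.74  56.87] 22.73 19.39
0.0 False [ 0.24 -0.97  0.02] [-59.    52.78  54.57] 22.57 19.73
-0.02 False [-1.09 -0.22  5.14] [-59.05  52.73  54.15] 22.56 20.0
```

Bottom felt: 5 N upward at z = 54.15 mm, against 54.9 mm at the start. Unload, release, withdraw and look.

```bash
python3 - <<'E'
from h import *
from bench import *
q=np.array(read_tool_pos());off=np.load("off.npy")-.0001*ey
p=P1+off+arc(-.006)
move_straight(p,feed=.01);f=read_contact_force();print(np.round([f@ex,f@ey,f[2]],2),np.round(st(read_tool_pos())*1e3,2))
gripper_to(0.5);print(np.round(st(read_tool_pos())*1e3,2),read_finger_gap()*88)
print(move_straight(p+.1*ez,feed=.08,force_limit=8),read_t())
move_pose(np.array([.38,-.25,.3]),RV)
print(read_t())
for n in("side","top"):
    s=snapshot(n);np.savez(n+"5.npz",**s)
    b=(215,145,345,265) if n=="side" else(215,115,375,235)
    cv2.imwrite(f"pics/{n}5z.png",cv2.resize(s["frame"][b[1]:b[3],b[0]:b[2],::-1],None,fx=5,fy=5,interpolation=cv2.INTER_CUBIC))
S,T=load("side5"),load("top5")
a=redblob(S,(265,190,300,230));b=redblob(T,(285,175,315,205));print(a,b)
x,e=tri(S,a[0][1],T,b[0][1]);print(st(x),e)
E
```

```text
[-0.3  -1.54  2.34] [-59.04  52.75  54.33]
[-59.04  52.84  54.33] 44.056504649308586
False 22.2
23.6083
[([281, 206, 8, 9, 48], [284.3958333333333, 210.25])] [([291, 181, 7, 7, 33], [294.1515151515151, 184.27272727272728]), ([287, 192, 28, 13, 181], [304.17127071823205, 200.02762430939225])]
[-0.05910786  0.0534798   0.05589759] [np.float64(0.3158558300420061), np.float64(0.2391932184488803)]
```

View pics/side5z.png

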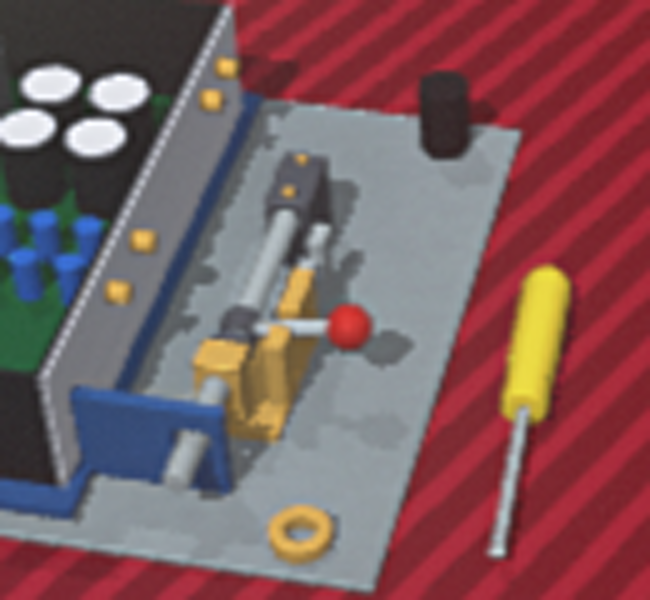

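View pics/top5z.png

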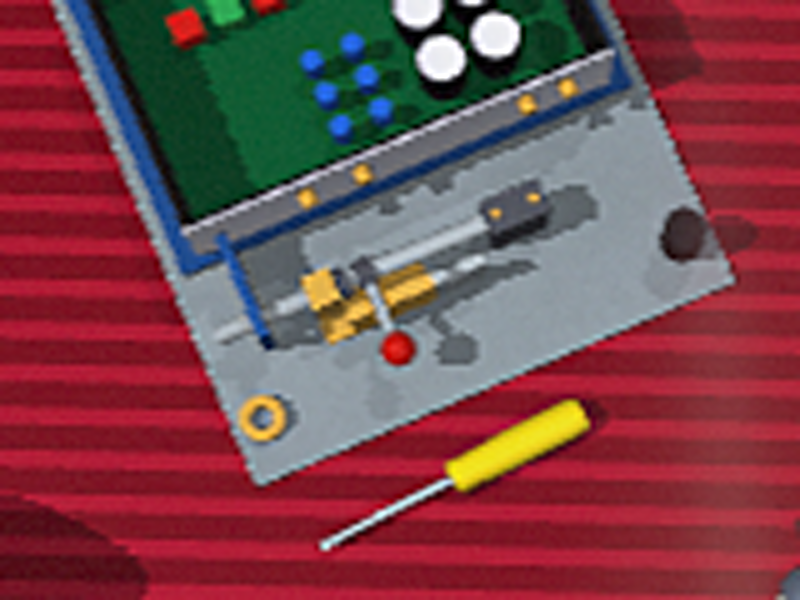

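Both views show the knob seated: side (284,210), top (294,184). Its measured height is 55.9 mm, against 56.3 mm by the same method at the start. The stem is in the brass notch, the tip is through the ear, and the capacitor, nut and screwdriver haven't moved.

```bash
python3 - <<'E'
from bench import *
print(read_t(),hand_in())
E
```

```text
the job is handed in; nothing more can be done
23.7083 None
```

The bolt is locked and the job is handed in at 23.7 s. I gripped the knob, lifted the handle about 1 rad, and slid the bolt through the ear until it met the stop. I then lowered the handle into the brass notch, released it and withdrew the arm.

**Slide and stop:** the stop came at about 53.2 mm of travel and repeated to within 0.1 mm when I felt for it again. It also matches the gap in the brass seen in the camera depth at about 46–58 mm.

**Handle fully down:** I felt the bottom of the notch with about 5 N upward. The final pictures put the knob 59 mm in front of the axis. Its height reads 55.9 mm, against 56.3 mm by the same method when it sat in the first notch. Both read about 2 mm above the stated 54 mm, which is within the camera calibration.

**Other things on the bench:** the capacitor, nut and screwdriver look unmoved in the before and after pictures. I did not measure the pliers, multimeter or screw tray again, but the arm did not work near them.

**What disagreed:**
- **False stops:** the force limit tripped once early in the slide and once early in the lowering. There was no obstacle either time, and I continued in short steps.
- **Sideways load:** a small heading error built up about 5–7 N sideways on the knob during the slide. I trimmed it partway through.

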